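Dry pour check on the bottom-pour casting machine

ROBOT

A 6-joint arm with a two-finger parallel gripper is mounted at the origin on the work surface; the furniture and walls round the work are solid. World frame = base frame: x ahead of the robot, y to its left, z up, the work surface at z = 0. Lengths are in mm, angles in degrees, forces in N, time in s.
With the tool pointing down it reaches from about 300 to 850 mm from the base axis. Payload 4.2 kg.
Tool frame: the origin (TCP) lies at the very end of the fingers, on their centre line; the grasp point (between the pads) lies 19 mm behind it (env.grasp_offset is the distance from the TCP to the grasp point, in mm); z points along the fingers, y is the line along which they close (so a half turn about z gives the same grasp; the last joint's range is limited). The gripper opens to 91 mm and grips with 3 to 60 N. Pads are 32 mm wide; open, the fingers measure 118 mm over their backs; the gripper's body (76 mm by 178 mm) begins 60 mm behind the grasp point.
Start: joints at [67.838, 18.312, 89.639, -0, 72.044, -1.146], TCP at [206.216, 536.767, 213.976] pointing down, gripper open.
Joint ranges: [-177.97, 177.97], [-48.28, 115.42], [12.27, 149.76], [-77.06, 257.06], [2.81, 150.46], [-146.56, 146.56]. Speed limits (degrees/s): [147.25, 147.25, 180, 180, 180, 180].

INTERFACE

Orientations are given as [roll, pitch, yaw] about the fixed x, y, z axes, in that order (R = Rz(yaw) Ry(pitch) Rx(roll)).
In Python, from workcell import env, eyes gives the robot as it stands.
- The arm moves only by the tool send_rows, never from a script. Its arguments are lists of equal length, an entry for each row: "grip": the opening, from -1 (shut) to 1 (fully open), so that 0 is half open; "xyz": the shift along the world's x, y, z in m, a list of three; "yaw": the turn about the world's z in degrees. A call has 1 to 8 rows; each row is the pose to reach, as a shift and turn from the pose commanded when the call began; what a row does not reach only later rows make up. A row lasts 1/12 s, in which the tool goes at most 41.7 mm and 7.16 degrees, less where a joint would pass 70% of its speed; a pose out of reach is approached as far as the arm can. A call with a gripper value outside its range is refused whole. The fingers move at their own pace and stop on an object; "grip_force" is the grip in N (left out, the last holds). Time passes only in rows, so rows that repeat a pose let the fingers close. It gives the time, the measured TCP pose, the force, the opening and the grip force at its end, in the units of the state.
- env.state(): the state, without advancing time (a new reading comes with each control period).
- eyes.grab_frame(name): name is "scene" or "top" or "wrist"; returns a dict with "frame" (420x560x3 uint8, red, green, blue), "fx", "fy", "cx", "cy" (pixels), "pose" (4x4, takes a point from camera to world coordinates). Camera axes: x right, y down, z forward; pixel columns grow to the right and rows downward; lengths in mm; the calibration is good to about 2 mm. A picture is of the moment at which its call begins. There is no depth.
- env.job_done(): hands the job in; it is judged then, once.
The state is a dict: "time_s": time; "qpos": joint angles; "qvel": joint speeds; "effort": joint torques, N m; "ee_pos": TCP position; "ee_rot": TCP orientation; "force": force on the tool from outside, world axes, zero at the start; "torque": the same for the moment, N m; "gripper_width": finger opening in mm; "gripper_force": force on a finger pad.
Only numpy, scipy, OpenCV 4.12 (cv2) and the standard library are available. Lean on these libraries where they do the work, as an engineer would, in place of code of your own. Each camera call takes 0.05 s, during which the arm holds its last target. There are 200 camera calls.

TASK

Do the dry pour check on the little casting machine before it is charged: press the blue button (vacuum), then the white one (shield gas), then the green one (pour enable), each fully and one at a time, without pressing the red stop. Then tip the orange-knobbed safety catch fully off the pour lever, take the lever by its black grip and pull it all the way to the front, and finish still holding it there so that the stopper rod stays lifted - it springs back if let go. Leave the crucible, jar and tweezers beside the machine where they are.

Things in the scene. Friction and masses are not known exactly. Their poses are not given: they have to be found in the camera images.
- casting_machine: dark teal metal casting machine fixed to the bench, 260 mm deep (x) x 240 mm wide (y), flat deck 122 mm high, lever top about 290 mm high. Origin: centre of the underside. Its x axis points from its front (the sloping button panel, facing the robot) to its back, y to its left seen from the robot, z up
- blue_button (a joint): blue push button (vacuum), on the sloping panel: 0 = out, 0.005 m = fully pressed; springs back; counts as pressed beyond 0.003 m held for 0.1 s. About 1.5 N to start, 4 N to press fully. The blue, white and green buttons stand in a row 50 mm apart, in any order. The panel leans 25 deg: a button's axis points up and toward the machine's front (-x); it can be pressed along its axis or straight down
- white_button (a joint): white push button (shield gas), same as the blue one
- green_button (a joint): green push button (pour enable), same as the blue one
- stop_button (a joint): red mushroom stop button with yellow collar at the right end (-y) of the row, not to be pressed: 0 = out, 0.005 m = pressed
- blue_button_top (a point): centre of the top face of the blue button's 24 mm cap, which stands 16 mm off the panel
- white_button_top (a point): centre of the top face of the white button's 24 mm cap
- green_button_top (a point): centre of the top face of the green button's 24 mm cap
- stop_button_top (a point): centre of the top of the red mushroom, 34 mm in diameter
- safety_catch (a joint): rocking safety catch: 0 = closed (its flat orange bar lies across in front of the lever and blocks it), 1.4 rad = fully tipped off, at a stop; counts as off beyond 1.2. It stays where it is left by friction, about 1 N at the knob. The knob goes down and the bar comes up as the value grows
- catch_knob (a point): centre of the orange ball knob (20 mm in diameter) on the catch's tail, 70 mm from the hinge axis toward the machine's right (-y), 45 deg above level when closed and 35 deg below level when fully off; pushed down by 90 mm it tips the catch fully off, going out by 20 mm in the machine's -y and back by 13 mm on its arc. The lever, which is taller, stands about 70 mm to its left and behind it
- catch_hinge (a point): hinge axis of the catch, which runs along the machine's x; 90 mm above the deck
- pour_lever (a joint): pour lever: 0 = at rest, leaning 0.32 rad to the back; 0.70 rad = at its stop, leaning 0.38 rad to the front (-x of the machine); fully pulled means beyond 0.62. A spring pulls it back: about 3 N at the grip at rest, 9 N fully pulled. The grip moves 91 mm along the arc. Blocked while the catch is closed
- lever_grip: black round crank grip standing out level from the lever's top end to the machine's left (+y), 26 mm in diameter and 80 mm long, nothing beside it; it can be taken from above with a finger in front and one behind. It turns easily about its own axis. Origin: its middle, 52 mm left of the lever's plane, its axis 130 mm from the lever's pivot axis and parallel to it. Its y axis runs along the grip
- lever_pivot (a point): pivot of the pour lever, whose axis runs along the machine's y; 30 mm above the deck
- stopper_rod (a joint): lift of the dark graphite stopper rod behind the lever: 0 = seated, about 0.034 m with the lever fully pulled (linked to the lever)
- spare_crucible: grey-brown crucible, 80 mm wide and 36 mm high, left of the machine; leave it alone. Origin: centre of its underside
- borax_jar: small clear jar with a white lid, 64 mm wide and 74 mm high, in front of the machine's left corner; leave it alone. Origin: centre of its underside
- cross_tweezers: soldering tweezers, 167 mm long and 9 mm high, lying in front of the machine; leave them alone. Origin: middle, underside

How it is judged:
By the outcome, as a careful person would: the job done as asked, in the order asked, and still so for the second after the job is handed in, while the arm keeps its last pose, push and grip.
It also fails if it takes over 61 s, if anything falls off the work surface, if the arm or the gripper's body presses on something with over 40 N, if the wrist force passes 120 N, or if a joint passes its speed limit or range.

## Working session

There is one attempt and no reset: what is moved stays moved. The work goes in short steps, Python scripts to look and compute and a tool call to move; the robot and the scene stay as the last step left them, time stands still between calls to the robot, and variables do not carry over. Pictures are saved under pics/ and viewed, at most 10 in all, crops included, and the job is handed in when it is done.

Besides the shell and the picture viewer there is one more tool, called after "Emit:" by a JSON object that holds its "fn" and its "kwargs". send_rows: Moves the arm, as the interface text tells. Its arguments: {"type":"object","properties":{"grip":{"type":"array"},"xyz":{"type":"array"},"yaw":{"type":"array"},"grip_force":{"type":"number"}},"required":["grip","xyz","yaw"]}

```bash
mkdir -p pics; cat > h.py <<'E'
from workcell import env, eyes
import numpy as np, cv2, json
def shot(n,out):
    f=eyes.grab_frame(n); cv2.imwrite(f'pics/{out}.png',f['frame'][:,:,::-1])
    json.dump({k:(np.array(f[k]).tolist()) for k in('fx','fy','cx','cy','pose')},open(f'pics/{out}.json','w'))
def ray(out,u,v):
    c=json.load(open(f'pics/{out}.json'));P=np.array(c['pose'])
    d=P[:3,:3]@np.array([(u-c['cx'])/c['fx'],(v-c['cy'])/c['fy'],1]);return P[:3,3],d/np.linalg.norm(d)
def atz(out,u,v,z):
    o,d=ray(out,u,v);return o+d*(z-o[2])/d[2]
def tri(*obs):
    A=0;b=0
    for o in obs:
        p,d=ray(*o);M=np.eye(3)-np.outer(d,d);A=A+M;b=b+M@p
    x=np.linalg.solve(A,b);return x,[round(float(np.linalg.norm((np.eye(3)-np.outer(d,d))@(x-p))),1) for p,d in (ray(*o) for o in obs)]
def proj(out,p):
    c=json.load(open(f'pics/{out}.json'));P=np.array(c['pose']);q=P[:3,:3].T@(np.array(p)-P[:3,3])
    return q[0]/q[2]*c['fx']+c['cx'],q[1]/q[2]*c['fy']+c['cy']
E
python3 - <<'E'
from h import *
shot('scene','s0');shot('top','t0')
s=env.state();print({k:s[k] for k in('time_s','ee_pos','ee_rot','force','gripper_width')},env.grasp_offset)
for o in('s0','t0'):
    c=json.load(open(f'pics/{o}.json'));print(c['fx'],np.round(c['pose'],2).tolist())
E
```

```text
{'time_s': 0.1, 'ee_pos': array([206.01756453, 536.34517502, 213.21004748]), 'ee_rot': array([-1.79910370e+02, -2.50729383e-03,  1.58986903e+02]), 'force': array([-0.6122496 , -0.3761471 ,  0.36565156]), 'gripper_width': 91.07606160116293} 18.8
504.17494823706375 [[0.43, -0.4, 0.81, -241.34], [-0.9, -0.21, 0.38, -262.61], [0.01, -0.89, -0.45, 616.9], [0.0, 0.0, 0.0, 1.0]]
478.8949080656296 [[0.03, -1.0, 0.07, 451.36], [-1.0, -0.03, -0.02, 114.66], [0.02, -0.07, -1.0, 1126.86], [0.0, 0.0, 0.0, 1.0]]
```

View pics/s0.png

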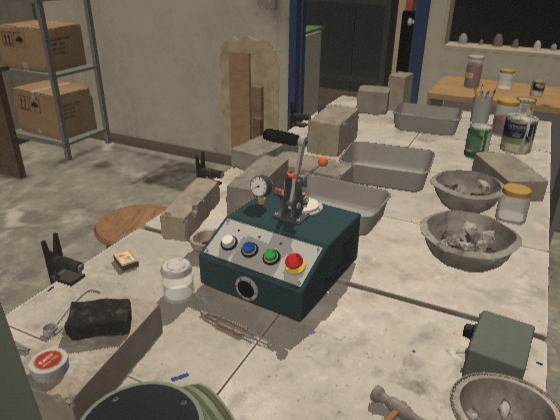

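View pics/t0.png

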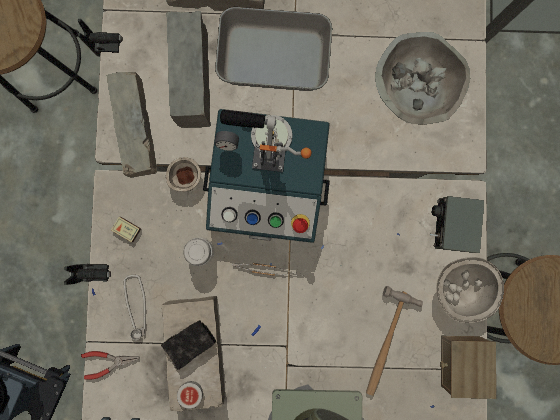

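The scene view shows the machine at about (280,245), with buttons white (229,241), blue (249,248), green (271,256) and red (294,263). In the top view they are at (229,214), (252,217), (276,220) and (300,224), the knob is at (306,153) and the grip at about (242,119). I'll enlarge both views.

```bash
python3 - <<'E'
from h import *
a=cv2.imread('pics/s0.png')[120:300,200:350];b=cv2.imread('pics/t0.png')[100:250,195:335]
r=lambda i:cv2.resize(i,None,fx=4,fy=4,interpolation=cv2.INTER_CUBIC)
cv2.imwrite('pics/sa.png',r(a)[:600]);cv2.imwrite('pics/tb.png',r(b))
E
```

```text
(no output)
```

View pics/sa.png

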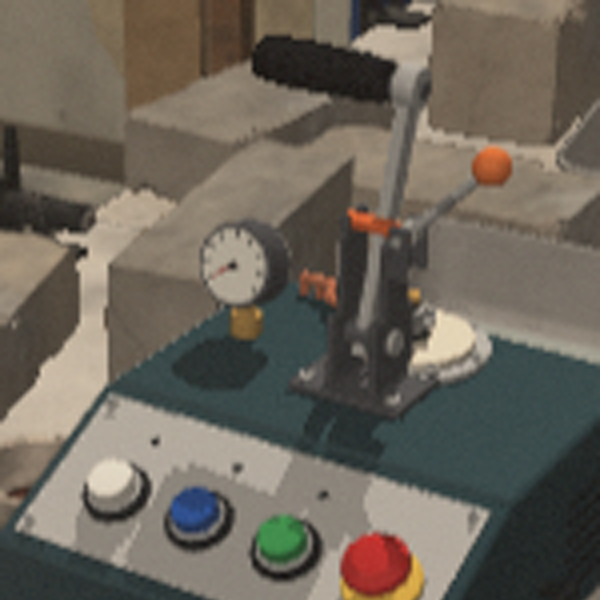

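View pics/tb.png

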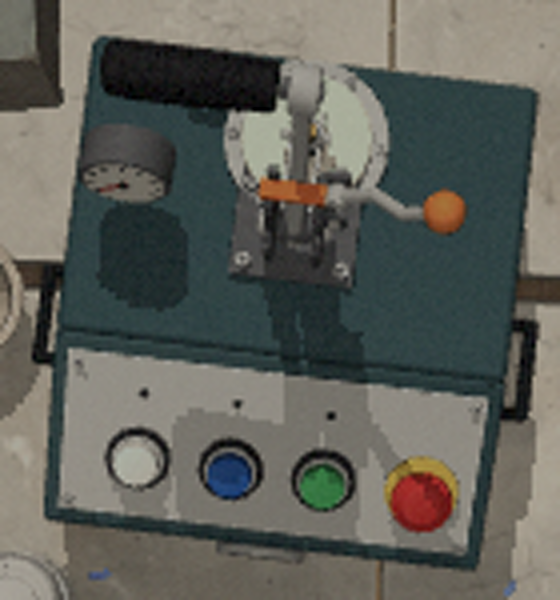

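The enlarged crops are clear. In the scene crop: white (112,477), blue (195,508), green (283,537), red (377,560), knob (493,166), grip centre (327,69). In the top crop: white (134,459), blue (229,474), green (323,487), red (421,502), knob (445,212), grip (190,75).

```bash
python3 - <<'E'
from h import *
S=lambda u,v:('s0',200+u/4-.4,120+v/4-.4)
T=lambda u,v:('t0',195+u/4-.4,100+v/4-.4)
pts=dict(white=((112,477),(134,459)),blue=((195,508),(229,474)),green=((283,537),(323,487)),red=((377,560),(421,502)),knob=((493,166),(445,212)),grip=((327,69),(190,75)),
 gl=((262,60),(106,68)),gr=((395,82),(274,84)))
for k,(a,b) in pts.items(): print(k,*[np.round(x,1) for x in tri(S(*a),T(*b))])
s=env.state();print(s['ee_pos'],s['ee_rot'])
E
```

```text
white [496.  206.5 109.3] [0.5 0.5]
blue [489.4 155.8 108.7] [0.7 0.7]
green [483.8 105.5 109.4] [0.9 0.9]
red [477.   53.6 115.3] [0.9 0.9]
knob [605.4  54.7 264. ] [0.7 0.7]
grip [662.3 171.1 276.9] [1.3 1.3]
gl [664.5 209.6 275.1] [0.7 0.7]
gr [659.8 132.3 276.8] [2.3 2.3]
[206.01756453 536.34517502 213.21004748] [-1.79910370e+02 -2.50729383e-03  1.58986903e+02]
```

Emit:
{"fn": "send_rows", "kwargs": {"grip": [-1, -1, -1, -1, -1, -1, -1, -1], "xyz": [[0.024, -0.032, 0], [0.048, -0.064, 0], [0.072, -0.097, 0], [0.096, -0.129, 0], [0.12, -0.161, 0], [0.144, -0.194, 0], [0.168, -0.226, 0], [0.19, -0.255, 0]], "yaw": [2, 4, 6, 8, 10, 12, 14, 14], "grip_force": 30}}

```text
time_s: 0.77
ee_pos: [396.9, 279.6, 213.8]
ee_rot: [-180.0, -0.0, 173.0]
force: [0.7, 0.7, 0.1]
gripper_width: 41.0
gripper_force: 0.0
```

Emit:
{"fn": "send_rows", "kwargs": {"grip": [-1, -1, -1, -1, -1, -1, -1, -1], "xyz": [[0.024, -0.032, 0], [0.048, -0.064, -0.02], [0.072, -0.097, -0.04], [0.093, -0.126, -0.06], [0.093, -0.126, -0.075], [0.093, -0.126, -0.083], [0.093, -0.126, -0.083], [0.093, -0.126, -0.083]], "yaw": [0, 0, 0, 0, 0, 0, 0, 0]}}

```text
time_s: 1.43
ee_pos: [488.7, 156.4, 131.0]
ee_rot: [180.0, -0.1, 173.0]
force: [-0.4, -0.3, -0.0]
gripper_width: 0.3
gripper_force: 0.0
```

```bash
python3 - <<'E'
from h import *
s=env.state();print(s['time_s'],s['ee_pos'],s['ee_rot'],s['force'],s['gripper_width'])
shot('scene','s1');shot('wrist','w1')
a=cv2.imread('pics/s1.png')[150:300,180:330]
cv2.imwrite('pics/m1.png',np.hstack([cv2.resize(a,(420,420)),cv2.resize(cv2.imread('pics/w1.png'),(380,420))]))
E
```

```text
1.4333 [488.67475546 156.40752866 130.98252865] [ 1.79992875e+02 -5.51499283e-02  1.73015924e+02] [-0.44609156 -0.33848857 -0.0134801 ] 0.29339279706353993
```

View pics/m1.png

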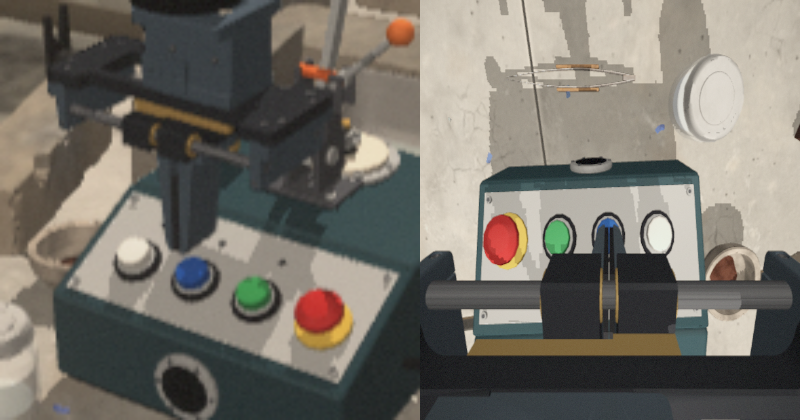

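The closed fingers are above the blue button, at (190,250) in the left half and (608,225) in the right half. I'll press it now.

Emit:
{"fn": "send_rows", "kwargs": {"grip": [-1, -1, -1, -1, -1, -1, -1, -1], "xyz": [[0, 0, -0.008], [0, 0, -0.014], [0, 0, -0.017], [0, 0, -0.019], [0, 0, -0.021], [0, 0, -0.022], [0, 0, -0.022], [0, 0, -0.022]], "yaw": [0, 0, 0, 0, 0, 0, 0, 0]}}

```text
time_s: 2.2
ee_pos: [490.7, 156.2, 110.1]
ee_rot: [179.9, 0.2, 173.0]
force: [2.0, -0.2, 5.5]
gripper_width: 0.9
gripper_force: 2.7
```

Emit:
{"fn": "send_rows", "kwargs": {"grip": [-1, -1, -1, -1], "xyz": [[0, 0, -0.001], [0, 0, -0.002], [0, 0, -0.002], [0, 0, -0.002]], "yaw": [0, 0, 0, 0]}}

```text
time_s: 2.53
ee_pos: [490.9, 156.2, 109.5]
ee_rot: [179.9, 0.3, 173.0]
force: [-0.7, -0.6, 15.4]
gripper_width: 0.2
gripper_force: 7.1
```

Emit:
{"fn": "send_rows", "kwargs": {"grip": [-1, -1, -1, -1], "xyz": [[0, 0, -0.001], [0, 0, -0.002], [0, 0, -0.002], [0, 0, -0.002]], "yaw": [0, 0, 0, 0]}}

```text
time_s: 2.87
ee_pos: [491.1, 156.3, 109.0]
ee_rot: [179.9, 0.3, 173.0]
force: [-3.7, -0.7, 23.4]
gripper_width: 0.3
gripper_force: 11.9
```

```bash
python3 - <<'E'
from h import *
shot('scene','s2')
a=cv2.imread('pics/s1.png')[195:275,215:315];b=cv2.imread('pics/s2.png')[195:275,215:315]
cv2.imwrite('pics/m2.png',np.hstack([cv2.resize(i,(400,320)) for i in(a,b)]))
E
```

```text
(no output)
```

View pics/m2.png

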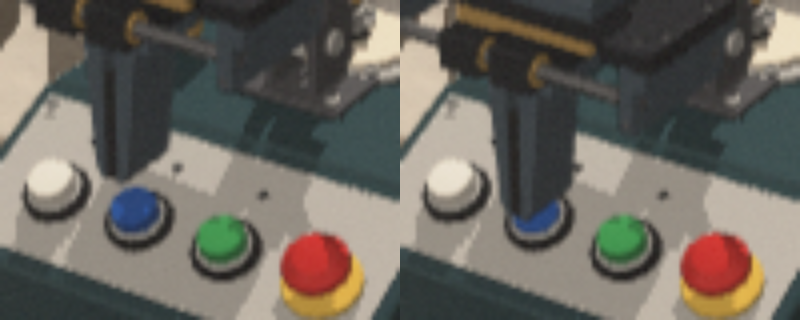

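The fingers bear on the sunken blue cap at about (535,215), and the force has risen steeply, so blue is at its stop. Next is white.

Emit:
{"fn": "send_rows", "kwargs": {"grip": [-1, -1, -1, -1, -1, -1, -1, -1], "xyz": [[0, 0, 0.012], [0, 0, 0.026], [0, 0, 0.026], [0.003, 0.025, 0.026], [0.006, 0.05, 0.026], [0.006, 0.05, 0.026], [0.006, 0.05, 0.018], [0.006, 0.05, 0.012]], "yaw": [0, 0, 0, 0, 0, 0, 0, 0]}}

```text
time_s: 3.58
ee_pos: [494.3, 205.2, 115.4]
ee_rot: [-179.9, -0.1, 173.0]
force: [-0.3, -0.3, -0.1]
gripper_width: 0.4
gripper_force: 0.0
```

Emit:
{"fn": "send_rows", "kwargs": {"grip": [-1, -1, -1, -1, -1, -1, -1, -1], "xyz": [[0, 0, -0.003], [0, 0, -0.006], [0, 0, -0.008], [0, 0, -0.009], [0, 0, -0.01], [0, 0, -0.01], [0, 0, -0.01], [0, 0, -0.01]], "yaw": [0, 0, 0, 0, 0, 0, 0, 0]}}

```text
time_s: 4.25
ee_pos: [496.1, 205.0, 109.4]
ee_rot: [180.0, 0.2, 173.0]
force: [-2.0, -3.3, 16.6]
gripper_width: 0.2
gripper_force: 7.7
```

White is at its stop with the same force and height. Next is green.

Emit:
{"fn": "send_rows", "kwargs": {"grip": [-1, -1, -1, -1, -1, -1, -1, -1], "xyz": [[0, 0, 0.012], [0, 0, 0.026], [0, 0, 0.03], [-0.003, -0.025, 0.03], [-0.007, -0.06, 0.03], [-0.012, -0.1, 0.03], [-0.012, -0.1, 0.03], [-0.012, -0.1, 0.02]], "yaw": [0, 0, 0, 0, 0, 0, 0, 0]}}

```text
time_s: 4.92
ee_pos: [483.8, 104.2, 127.7]
ee_rot: [179.9, 0.1, 172.8]
force: [-0.5, 0.7, 1.1]
gripper_width: 0.1
gripper_force: 0.0
```

Emit:
{"fn": "send_rows", "kwargs": {"grip": [-1, -1, -1, -1, -1, -1, -1, -1], "xyz": [[0, 0, -0.006], [0, 0, -0.011], [0, 0, -0.014], [0, 0, -0.017], [0, 0, -0.019], [0, 0, -0.02], [0, 0, -0.02], [0, 0, -0.02]], "yaw": [0, 0, 0, 0, 0, 0, 0, 0]}}

```text
time_s: 5.58
ee_pos: [484.8, 106.3, 109.4]
ee_rot: [180.0, 0.2, 173.1]
force: [-2.7, -2.7, 15.7]
gripper_width: 0.5
gripper_force: 8.1
```

Green is at its stop too. I'll go up, turn, and move over the knob.

Emit:
{"fn": "send_rows", "kwargs": {"grip": [-1, -1, -1, -1, -1, -1, -1, -1], "xyz": [[0, 0, 0.02], [0, 0, 0.06], [0, 0, 0.1], [0, 0, 0.14], [0, 0, 0.18], [0, 0, 0.193], [0.02, -0.01, 0.193], [0.04, -0.02, 0.193]], "yaw": [0, 0, -7, -14, -21, -28, -35, -42]}}

```text
time_s: 6.25
ee_pos: [523.6, 87.0, 301.7]
ee_rot: [179.8, 0.1, 130.8]
force: [0.4, 1.3, -0.8]
gripper_width: 0.3
gripper_force: 0.0
```

Emit:
{"fn": "send_rows", "kwargs": {"grip": [-1, -1, -1, -1, -1, -1, -1, -1], "xyz": [[0.02, -0.01, 0], [0.04, -0.02, 0], [0.06, -0.03, 0], [0.082, -0.034, 0], [0.082, -0.034, 0], [0.082, -0.034, -0.005], [0.082, -0.034, -0.01], [0.082, -0.034, -0.015]], "yaw": [-7, -14, -21, -28, -35, -42, -48, -48]}}

```text
time_s: 6.92
ee_pos: [605.2, 52.7, 283.8]
ee_rot: [-179.9, -0.0, 83.0]
force: [0.2, 0.6, -0.4]
gripper_width: 0.1
gripper_force: 0.0
```

```bash
python3 - <<'E'
from h import *
s=env.state();print(s['time_s'],s['ee_pos'],s['ee_rot'],s['force'],s['gripper_width'])
shot('scene','s3');shot('top','t3')
a=cv2.imread('pics/s3.png')[90:240,230:380];b=cv2.imread('pics/t3.png')[80:230,210:360]
cv2.imwrite('pics/m3.png',np.hstack([cv2.resize(i,(400,400)) for i in(a,b)]))
E
```

```text
6.9167 [605.18565116  52.72692952 283.83821118] [-1.79911457e+02 -1.67455264e-02  8.29514272e+01] [ 0.23235527  0.57305687 -0.40808059] 0.08398030728210508
```

View pics/m3.png

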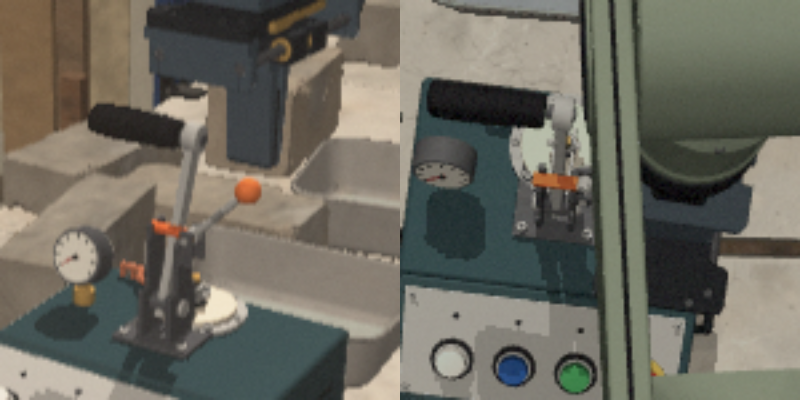

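The finger is right above the knob: scene crop (252,165) over knob (248,190). I'll push the knob down along its arc.

Emit:
{"fn": "send_rows", "kwargs": {"grip": [-1, -1, -1, -1, -1, -1, -1, -1], "xyz": [[0, -0.001, -0.011], [-0.001, -0.007, -0.02], [-0.002, -0.013, -0.032], [-0.002, -0.017, -0.044], [-0.002, -0.019, -0.056], [-0.002, -0.02, -0.068], [-0.002, -0.02, -0.08], [-0.002, -0.017, -0.09]], "yaw": [0, 0, 0, 0, 0, 0, 0, 0]}}

```text
time_s: 7.68
ee_pos: [602.8, 34.2, 194.0]
ee_rot: [-180.0, 0.0, 83.0]
force: [-0.1, -1.0, 1.1]
gripper_width: 0.2
gripper_force: 0.3
```

Emit:
{"fn": "send_rows", "kwargs": {"grip": [-1, -1, -1, -1, -1, -1], "xyz": [[0, 0.002, -0.004], [0, 0.002, -0.008], [0, 0.002, -0.011], [0, 0.002, -0.013], [0, 0.002, -0.013], [0, 0.002, -0.013]], "yaw": [0, 0, 0, 0, 0, 0]}}

```text
time_s: 8.18
ee_pos: [603.4, 36.7, 182.2]
ee_rot: [180.0, 0.0, 83.0]
force: [-0.0, -0.5, -0.6]
gripper_width: 0.2
gripper_force: 0.0
```

Emit:
{"fn": "send_rows", "kwargs": {"grip": [-1, -1, -1, -1, -1], "xyz": [[0, 0, -0.002], [0, 0, -0.004], [0, 0, -0.005], [0, 0, -0.005], [0, 0, -0.005]], "yaw": [0, 0, 0, 0, 0]}}

```text
time_s: 8.6
ee_pos: [603.9, 36.7, 181.0]
ee_rot: [179.7, -0.0, 83.0]
force: [-5.3, -0.1, 16.2]
gripper_width: 0.3
gripper_force: 8.0
```

```bash
python3 - <<'E'
from h import *
shot('scene','s4')
cv2.imwrite('pics/m4.png',cv2.resize(cv2.imread('pics/s4.png')[100:240,240:370],None,fx=4,fy=4))
E
```

```text
(no output)
```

View pics/m4.png

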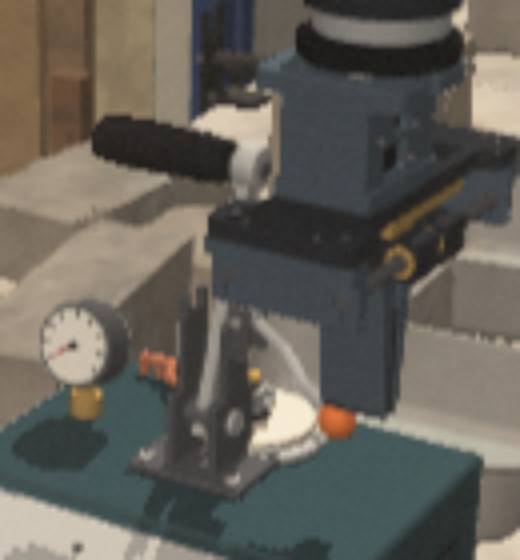

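The knob is down at (338,420), under the fingers and at its stop; the bar is up. I'll lift off, open, and move over the grip.

Emit:
{"fn": "send_rows", "kwargs": {"grip": [-1, -1, 0.3, 0.3, 0.3, 0.3, 0.3, 0.3], "xyz": [[0, -0.002, 0.03], [0, -0.002, 0.07], [0, -0.002, 0.11], [0, 0, 0.15], [0.012, 0.03, 0.155], [0.03, 0.068, 0.155], [0.045, 0.105, 0.155], [0.06, 0.134, 0.155]], "yaw": [0, 0, 0, 0, 0, 0, 0, 0]}}

```text
time_s: 9.32
ee_pos: [663.7, 173.1, 332.5]
ee_rot: [179.9, -0.1, 83.0]
force: [-0.1, 0.1, -0.6]
gripper_width: 37.5
gripper_force: 0.0
```

Emit:
{"fn": "send_rows", "kwargs": {"grip": [0.3, 0.3, 0.3], "xyz": [[0, 0, -0.01], [0, 0, -0.02], [0, 0, -0.02]], "yaw": [0, 0, 0]}}

```text
time_s: 9.57
ee_pos: [662.1, 170.1, 308.9]
ee_rot: [-179.7, 0.2, 83.0]
force: [-0.2, 0.3, -0.4]
gripper_width: 57.4
gripper_force: 0.0
```

```bash
python3 - <<'E'
from h import *
shot('scene','s5');shot('wrist','w5')
a=cv2.imread('pics/s5.png')[90:230,220:360]
cv2.imwrite('pics/m5.png',np.hstack([cv2.resize(a,(400,400)),cv2.resize(cv2.imread('pics/w5.png'),(400,400))]))
E
```

```text
(no output)
```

View pics/m5.png

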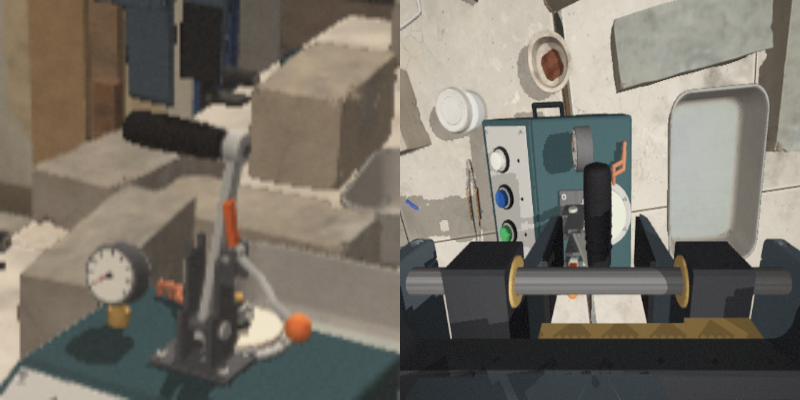

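The catch is fully off, with the bar upright at (232,225). In the wrist view the grip at (597,215) lies centred between the fingers at (545) and (645). I'll go down and close.

Emit:
{"fn": "send_rows", "kwargs": {"grip": [0.3, 0.3, 0.3, 0.3, -1, -1, -1, -1], "xyz": [[0, 0, -0.02], [0, 0, -0.04], [0, 0, -0.054], [0, 0, -0.054], [0, 0, -0.054], [0, 0, -0.054], [0, 0, -0.054], [0, 0, -0.054]], "yaw": [0, 0, 0, 0, 0, 0, 0, 0], "grip_force": 35}}

```text
time_s: 10.33
ee_pos: [663.7, 170.7, 259.6]
ee_rot: [179.8, -0.1, 83.0]
force: [-0.5, -0.3, -0.0]
gripper_width: 35.1
gripper_force: 0.0
```

Emit:
{"fn": "send_rows", "kwargs": {"grip": [-1, -1, -1], "xyz": [[0, 0, 0], [0, 0, 0], [0, 0, 0]], "yaw": [0, 0, 0]}}

```text
time_s: 10.58
ee_pos: [661.5, 171.1, 258.7]
ee_rot: [-179.8, 0.0, 83.1]
force: [-5.1, 0.2, 3.8]
gripper_width: 25.4
gripper_force: 34.9
```

Emit:
{"fn": "send_rows", "kwargs": {"grip": [-1, -1, -1, -1, -1, -1, -1, -1], "xyz": [[-0.006, 0.001, 0.002], [-0.018, 0.002, 0.005], [-0.031, 0.004, 0.006], [-0.044, 0.005, 0.006], [-0.057, 0.007, 0.005], [-0.07, 0.008, 0.003], [-0.082, 0.01, -0.001], [-0.088, 0.011, -0.003]], "yaw": [0, 0, 0, 0, 0, 0, 0, 0]}}

```text
time_s: 11.25
ee_pos: [577.5, 179.1, 257.7]
ee_rot: [179.4, 0.2, 83.0]
force: [7.0, -9.6, 6.9]
gripper_width: 25.6
gripper_force: 34.9
```

Emit:
{"fn": "send_rows", "kwargs": {"grip": [-1, -1, -1, -1, -1], "xyz": [[-0.002, 0, 0], [-0.003, 0, -0.001], [-0.004, 0, -0.001], [-0.004, 0, -0.001], [-0.004, 0, -0.001]], "yaw": [0, 0, 0, 0, 0]}}

```text
time_s: 11.67
ee_pos: [575.1, 179.3, 256.8]
ee_rot: [179.3, 0.2, 83.0]
force: [6.3, -7.4, 5.9]
gripper_width: 25.4
gripper_force: 34.9
```

```bash
python3 - <<'E'
from h import *
s=env.state();print(s['time_s'],s['ee_pos'],s['force'],s['gripper_width'],s['gripper_force'])
shot('scene','s6');shot('top','t6')
a=cv2.imread('pics/s6.png')[90:300,190:400];b=cv2.imread('pics/t6.png')[90:300,150:360]
cv2.imwrite('pics/m6.png',np.hstack([cv2.resize(i,(400,400)) for i in(a,b)]))
E
```

```text
11.6667 [575.063173   179.29086063 256.79018944] [ 6.28129934 -7.41774599  5.93763571] 25.367871645460244 34.86091911792755
```

View pics/m6.png

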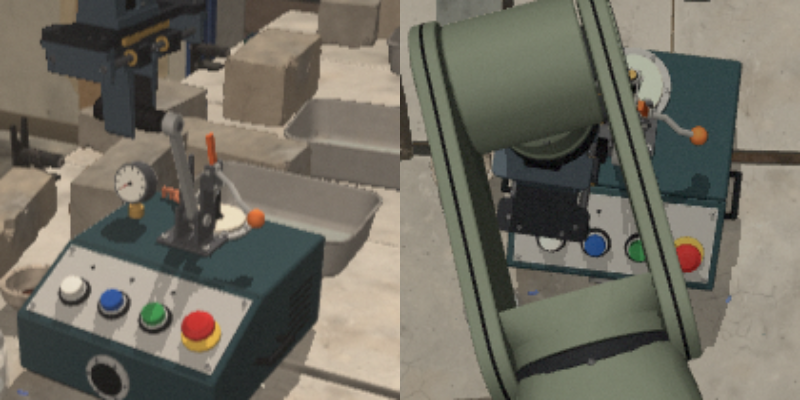

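Emit:
{"fn": "send_rows", "kwargs": {"grip": [-1, -1, -1, -1, -1, -1], "xyz": [[-0.002, -0.001, 0], [-0.003, -0.002, -0.001], [-0.004, -0.002, -0.001], [-0.004, -0.002, -0.001], [-0.004, -0.002, -0.001], [-0.004, -0.002, -0.001]], "yaw": [0, 0, 0, 0, 0, 0]}}

```text
time_s: 12.27
ee_pos: [572.9, 179.4, 256.0]
ee_rot: [179.1, -0.1, 83.0]
force: [10.7, -3.1, 4.4]
gripper_width: 25.7
gripper_force: 34.9
```

Emit:
{"fn": "send_rows", "kwargs": {"grip": [-1, -1, -1, -1, -1, -1], "xyz": [[-0.002, 0, 0], [-0.004, 0, -0.001], [-0.004, 0, -0.001], [-0.004, 0, -0.001], [-0.004, 0, -0.001], [-0.004, 0, -0.001]], "yaw": [0, 0, 0, 0, 0, 0]}}

```text
time_s: 12.77
ee_pos: [572.9, 179.3, 256.0]
ee_rot: [178.5, -0.2, 83.0]
force: [18.6, -2.9, 3.8]
gripper_width: 25.3
gripper_force: 34.9
```

The lever is at its stop: 4 mm more of command only raised the force to 18.6 N, and the travel of about 89 mm matches 0.70 rad. Handing in with the grip held.

```bash
python3 -c "
from workcell import env
print(env.job_done())"
```

```text
the job is handed in; nothing more can be done
None
```

I pressed blue, white and green fully in that order without touching the red stop, tipped the safety catch fully off, and handed the job in at about 13 s with the lever held by its grip at its front stop; the crucible, jar and tweezers were not touched.

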